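Slide the drying board home in the page rack

TASK

The top board of the low plywood drying rack, with an inked comic page and a brass paperweight on it, has been left pulled out towards the robot. With the fingertips push its front edge steadily back along the rails until you feel it drop into its locating notches, so that the board lies level and fully home, then take the hand away. Only push: do not lift the board or shove it hard or fast, keep the paperweight standing where it is on the page, and leave everything else on the desk undisturbed.

Things in the scene. Friction and masses are not known exactly. Their poses are not given: they have to be found in the camera images.
- rack: Plywood drying rack, fixed, 359 wide x 258 deep x 170 mm high (back panel 160), open in front and on top, three boards one above the other. Origin: on the desk under the middle of its front plane; x points into the rack (the way boards are pushed home), y to its left, z up. 12 mm side panels at y = +/-168 to 180 mm; back panel's inner face at x = 246 mm. The two lower boards are home and part of the rack.
- rail (a point): Top board's left aluminium rail: middle of its upper face, 140 mm above the desk. Each of the two rails is 20 mm wide, along a side panel, from x = 10 to 221 mm in the rack's frame; behind it (to x = 246) lies a notch 7.5 mm deep. Above it, a 12 mm wide hold-down strip from x = 100 mm back, its underside 19 mm over the rail.
- tab (a point): Top of the stop tab at the front end of that left rail: 20 mm wide, x = 0 to 10 mm in the rack's frame, 7 mm above the rail (147 mm above the desk). The right rail has the same. Nothing stands between the two tabs at the height of the top board.
- board: Loose top board, the one sticking out: light wood, 330 wide (y) x 230 deep (x) x 9 mm, 0.3 to 0.7 kg, a ruled page fixed on it. Origin: middle of its front edge at the underside; x points back into the rack, z up. While out it slides level, underside on the stop tabs, origin 147 mm above the desk. It starts 34 to 100 mm in front of the drop. Sliding takes about 2 to 7 N. 2.5 mm play to each side.
- board_face (a point): Middle of the board's front face, 5 mm below its underside; axes as the board's: the place to push. The flat face reaches 14 mm above and 13 mm below this point: under the front edge, flush with it, is a wooden lipping 280 mm wide, 14 mm thick, 18 mm deep.
- board_left (a point): Board's underside near its left front corner (5 mm behind the front edge, 160 mm left of the middle). When the board's origin passes x = 10 mm in the rack's frame, the whole board drops 7 mm: from 147 to 140 mm above the desk. It may hang on the finger by friction until the finger is drawn back. The back panel stops the origin at x = 16 mm.
- board_right (a point): The same point near the right front corner; same heights.
- board_rear (a point): Board's underside at the middle of its rear edge, 225 mm behind the front edge; same heights. A batten 16 mm wide and 7 mm deep under this edge slides on the rails and drops into their notches as the front edge drops behind the tabs.
- paperweight: Turned brass paperweight with a knob, 50 mm across, 44 mm tall, 0.2 to 0.33 kg, standing loose on the page 125 to 170 mm behind the board's front edge, within 80 mm of its middle line. Origin: centre of its underside, z up its axis.
- ink_bottle: Bystander, loose on the desk near the rack: ink bottle: squat glass jar with black cap, 48 mm across, 58 mm tall. Origin: centre of its underside. Leave alone.
- fluid_bottle: Bystander, loose on the desk near the rack: correction-fluid bottle: small white bottle with black cap, 26 mm across, 62 mm tall. Origin: centre of its underside. Leave alone.
- cup: Bystander, loose on the desk near the rack: empty clear plastic cup, 72 mm across, 95 mm tall. Origin: centre of its underside. Leave alone.
- eraser: Bystander, loose on the desk near the rack: white eraser block, 52 x 22 x 13 mm. Origin: centre of its underside. Leave alone.
- stapler: Bystander, loose on the desk near the rack: black desk stapler, 135 x 34 x 48 mm. Origin: centre of its underside. Leave alone.
- tape_dispenser: Bystander, loose on the desk near the rack: grey tape dispenser, 130 x 50 x 82 mm. Origin: centre of its underside. Leave alone.
- marker: Bystander, loose on the desk near the rack: black marker pen lying flat, 120 x 14 x 14 mm. Origin: centre of its underside. Leave alone.

How it is judged (in metres and radians):
On the way:
1. the fingers push the board along its rails, still riding high on the stop tabs (contact force between the fingers and board above 0.3 N and x of board in the frame of rack between -0.02 and 0.009 m and z of board_rear in the frame of rack above 0.144 m), for 0.05 s.
At the end, for the whole second after the job is handed in: The top board lies dropped in its notches: both front corners and rear edge within 2.5 mm above (4 mm below) the rails' upper face, its origin at x = 8 to 20 mm in the rack's frame, at rest, with the paperweight upright (within 0.1 rad) and at rest on it (z of board_left in the frame of rack between 0.136 and 0.1425 m and z of board_right in the frame of rack between 0.136 and 0.1425 m and z of board_rear in the frame of rack between 0.136 and 0.1425 m and x of board in the frame of rack between 0.008 and 0.02 m and linear speed of each of board, paperweight below 0.01 m/s and angle between paperweight's own z axis and vertical below 0.1 rad and z of paperweight in the frame of board between 0.004 and 0.016 m); the robot touches nothing.
It fails at once if the board is lifted more than 12 mm off its rails or tipped by more than 0.15 rad (z of any of board_left, board_right, board_rear in the frame of rack above 0.159 m or angle between board's own z axis and vertical above 0.15 rad).
It fails at once if the board, still riding on the tabs, is shoved faster than 0.3 m/s, or it is pushed with more than 60 N ((linear speed of board above 0.3 m/s and z of each of board_left, board_right, board_rear in the frame of rack above 0.145 m) or contact force between any of the arm, the fingers and board above 60 N).
It fails at once if the paperweight is lifted or tipped, or moves on the board so that it lies nearer than 105 mm or farther than 190 mm from the front edge or more than 100 mm from the middle line (z of paperweight in the frame of board above 0.02 m or angle between paperweight's own z axis and vertical above 0.35 rad or x of paperweight in the frame of board below 0.105 m or x of paperweight in the frame of board above 0.19 m or y of paperweight in the frame of board above 0.1 m or y of paperweight in the frame of board below -0.1 m).
It fails at once if another thing on the desk is moved by more than 20 mm or knocked over (distance of any of ink_bottle, fluid_bottle, cup, eraser, stapler, tape_dispenser, marker from where it was at the start of the episode above 0.02 m or angle between any of ink_bottle, fluid_bottle, cup, eraser, stapler, tape_dispenser, marker's own z axis and vertical above 0.5 rad).
It also fails if it takes over 35 s, if anything falls off the work surface, if the arm or the gripper's body presses on something with over 40 N, if the wrist force passes 120 N, or if a joint passes its speed limit or range.

ROBOT

A 6-joint arm with a two-finger parallel gripper is mounted at the origin on the work surface. World frame = base frame: x ahead of the robot, y to its left, z up, the work surface at z = 0. Lengths are in mm, angles in rad, forces in N, time in s.
With the tool pointing down it reaches from about 350 to 775 mm from the base axis. Payload 7.3 kg.
Tool frame: the origin (TCP) lies on the centre line of the jaws, within the pads' length; the fingertips stand 11 mm ahead of it and the grasp point (between the pads) lies 8 mm behind it; z points along the fingers, y is the direction in which the jaws open and shut (so a half turn about z gives the same grasp; the last joint's range is limited). The gripper opens to 92 mm and grips with 3 to 60 N. Pads are 19 mm wide; open, the fingers measure 130 mm over their backs; the gripper's body (75 mm by 190 mm) begins 47 mm behind the grasp point.
Start: joints at [0.99, 0.342, 1.524, -0, 1.275, -0.146], TCP at [221.133, 476.176, 237.741] pointing down, gripper open.
Joint ranges: [-2.53, 2.53], [-0.77, 2.02], [0.04, 2.7], [-1, 4.14], [0.28, 2.66], [-3.11, 3.11]. Speed limits (rad/s): [2.57, 2.57, 3.14, 3.14, 3.14, 3.14].

INTERFACE

Orientations are given as a rotation vector (axis times angle).
In Python, from plant import get_obs, imaging, job_done, nets gives the robot as it stands.
- The arm moves only by the shell command python3 -m creep 'ROWS' [FORCE]. ROWS is JSON, a list of rows, each a list of 5 numbers: the opening, from 0 (shut) to 1 (fully open), then the shift along the tool's x, y, z in cm, then the turn about the tool's z in degrees. A call has 1 to 5 rows; each row is the pose to reach, as a shift and turn from the pose commanded when the call began, along the tool's axes at that moment; what a row does not reach only later rows make up. A row lasts 1/10 s, in which the tool goes at most 50 mm and 8.59 degrees, less where a joint would pass 70% of its speed; a pose out of reach is approached as far as the arm can. A call with a gripper value outside its range is refused whole. The fingers move at their own pace and stop on an object; FORCE is the grip in N (left out, the last holds). Time passes only in rows, so rows that repeat a pose let the fingers close. It gives the time, the measured TCP pose, the force and the opening at its end, in the units of the state.
- get_obs(): the state, without advancing time (a new reading comes with each control period).
- imaging.snapshot(name): name is "scene" or "top"; returns a dict with "frame" (420x560x3 uint8, blue, green, red), "fx", "fy", "cx", "cy" (pixels), "k1" (the pictures are not rectified: a ray, as slopes to the right and down, at radius r is drawn at 1 + k1 r^2 times it, then the intrinsics apply), "pose" (4x4, takes a point from camera to world coordinates). Camera axes: x right, y down, z forward; pixel columns grow to the right and rows downward; lengths in mm; the calibration is good to about 2 mm. A picture is of the moment at which its call begins. There is no depth.
- job_done(): hands the job in, once; it reports no verdict.
Trained networks look in the newest picture that a camera, given by its name, has taken for a name from the list of things; names that differ only in an ending like _2 or _b are one class to them, and where a whole thing is asked for, a point or a joint stands for the part that bears it (a point fixed in the world has none). Each returns a list of dicts, best first, with "p" (0 to 1); they miss things now and then, are a little off and sometimes report something else, mostly with a low value. They report only what shows in the picture. A call takes as long as a camera call.
- nets.boxes_of(camera, label): "point" ([x, y, z] in mm, in world coordinates, good to about 4 mm: the middle of the surface that is visible of it).
- nets.landmark_of(camera, label): "point" ([x, y, z] in mm, in world coordinates, good to about 4 mm: a listed point, or the origin of a listed thing).
The state is a dict: "time_s": time; "joint_positions": joint angles; "joint_velocities": joint speeds; "joint_torque": joint torques, N m; "tool_pos": TCP position; "tcp_rot": TCP orientation; "force": force on the tool from outside, world axes, zero at the start; "torque": the same for the moment, N m; "gripper_width": finger opening in mm.
Only numpy, scipy, OpenCV 4.12 (cv2) and the standard library are available. Lean on these libraries where they do the work, as an engineer would, in place of code of your own. Each camera call takes 0.05 s, during which the arm holds its last target.

## Working session

There is one attempt and no reset: what is moved stays moved. The work goes in short steps, Python scripts to look and compute and a shell command to move; the robot and the scene stay as the last step left them, time stands still between calls to the robot, and variables do not carry over. Pictures are saved under pics/ and viewed, and the job is handed in when it is done.

```bash
mkdir -p pics; ls
python3 - <<'E'
from plant import get_obs, imaging, nets
import cv2
o=get_obs();print({k:o[k] for k in('time_s','tool_pos','tcp_rot','force','gripper_width')})
for c in('scene','top'):
    s=imaging.snapshot(c);cv2.imwrite(f'pics/{c}0.png',s['frame'])
    for n in ['board_face','board_left','board_right','board_rear','board','rack','rail','tab','paperweight','ink_bottle','fluid_bottle','cup','eraser','stapler','tape_dispenser','marker']:
        r=nets.landmark_of(c,n)
        print(c,n,[( [round(float(v)) for v in d['point']],round(d['p'],2)) for d in r[:2]])
print(get_obs()['time_s'])
E
```

```text
pics
{'time_s': 0.0, 'tool_pos': array([220.88363434, 475.82936089, 237.03653236]), 'tcp_rot': array([-6.77455650e-01, -3.06710787e+00,  2.31635782e-03]), 'force': array([-0.03909777,  0.44392524, -0.15002052]), 'gripper_width': 91.96447742064963}
scene board_face [([584, -25, 142], 0.73)]
scene board_left [([582, 140, 150], 0.57), ([472, 119, 1], 0.49)]
scene board_right [([585, -178, 145], 0.7), ([473, 121, -3], 0.44)]
scene board_rear [([804, -23, 145], 0.87)]
scene board [([578, -20, 145], 0.75)]
scene rack [([730, -9, 155], 0.32)]
scene rail [([723, 136, 140], 0.89), ([463, -9, -2], 0.5)]
scene tab [([615, 134, 145], 0.61)]
scene paperweight [([729, -11, 156], 0.71), ([723, 135, 138], 0.22)]
scene ink_bottle []
scene fluid_bottle [([472, 122, -1], 0.6)]
scene cup [([520, 221, -4], 0.79), ([583, -179, 149], 0.17)]
scene eraser [([462, -10, -7], 0.66), ([520, 219, -3], 0.48)]
scene stapler []
scene tape_dispenser [([646, 239, 1], 0.69), ([473, 117, 0], 0.17)]
scene marker []
top board_face [([582, -20, 142], 0.73), ([614, 135, 147], 0.44)]
top board_left [([579, 134, 145], 0.56)]
top board_right [([584, -180, 147], 0.83), ([581, -16, 144], 0.62)]
top board_rear [([805, -22, 151], 0.76)]
top board [([578, -20, 146], 0.88), ([491, -271, -1], 0.7)]
top rack [([463, -7, 2], 0.64)]
top rail [([726, 134, 139], 0.71)]
top tab [([614, 135, 146], 0.76)]
top paperweight [([726, -12, 150], 0.98), ([516, 216, -1], 0.41)]
top ink_bottle [([490, -126, 2], 0.83), ([583, -23, 141], 0.23)]
top fluid_bottle [([468, 117, 3], 0.64), ([463, -11, 3], 0.64)]
top cup [([517, 215, 0], 0.62)]
top eraser [([465, -10, 2], 0.69), ([632, -277, 1], 0.16)]
top stapler [([465, -7, 1], 0.67), ([634, -275, 0], 0.66)]
top tape_dispenser [([647, 240, -2], 0.86)]
top marker [([490, -271, -1], 0.8)]
1.7
```

View pics/scene0.png

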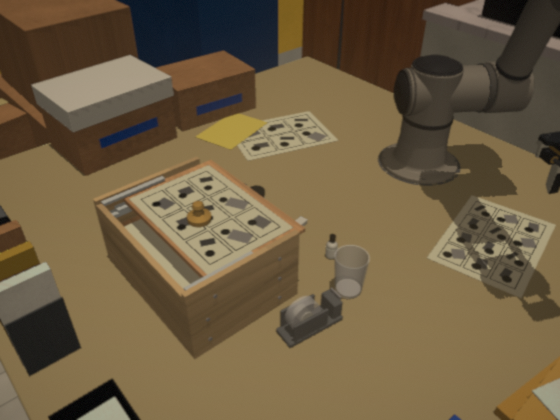

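View pics/top0.png

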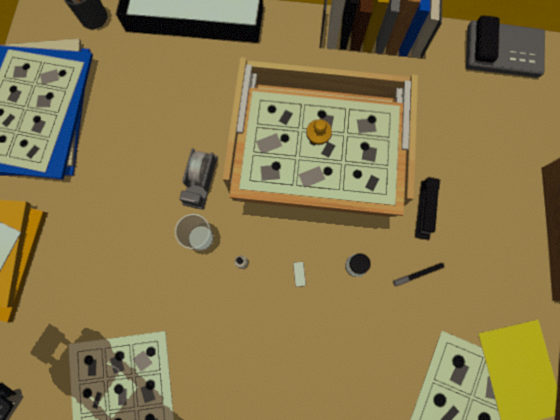

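The pictures show the rack with the board sticking out a little towards the robot, its front edge at about row 205–212 in "top". The paperweight is at (319,131). The small items in front of the rack are all low. Next I'll check the geometry by projecting it onto the picture.

```bash
cat > h.py <<'E'
import numpy as np
def proj(s,P):
    T=np.linalg.inv(np.array(s['pose']));P=np.atleast_2d(P)
    c=P@T[:3,:3].T+T[:3,3];a=c[:,:2]/c[:,2:];r2=(a**2).sum(1,keepdims=True)
    a=a*(1+s['k1']*r2);return np.c_[a[:,0]*s['fx']+s['cx'],a[:,1]*s['fy']+s['cy']]
def unproj(s,u,z):
    d=np.array([(u[0]-s['cx'])/s['fx'],(u[1]-s['cy'])/s['fy']]);a=d.copy()
    for _ in range(20):a=d/(1+s['k1']*(a@a))
    T=np.array(s['pose']);v=T[:3,:3]@np.r_[a,1];o=T[:3,3]
    return o+v*(z-o[2])/v[2]
E
python3 - <<'E'
from h import *; from plant import imaging; import cv2
s=imaging.snapshot('top');f=s['frame']
x0=609.5;y0=-22
sc=4;cx,cy,w,h=225,55,200,165
im=cv2.resize(f[cy:cy+h,cx:cx+w],None,fx=sc,fy=sc,interpolation=cv2.INTER_CUBIC)
def pl(P,col):
    q=((proj(s,np.array(P,float))-[cx,cy]+.5)*sc).astype(int)
    cv2.polylines(im,[q.reshape(-1,1,2)],True,col,1)
bx=579
pl([[bx,y0-165,156],[bx,y0+165,156],[bx+230,y0+165,156],[bx+230,y0-165,156]],(0,0,255))
pl([[x0,y0-180,170],[x0,y0+180,170],[x0+258,y0+180,170],[x0+258,y0-180,170]],(255,0,0))
cv2.imwrite('pics/z0.png',im)
E
```

```text
(no output)
```

View pics/z0.png

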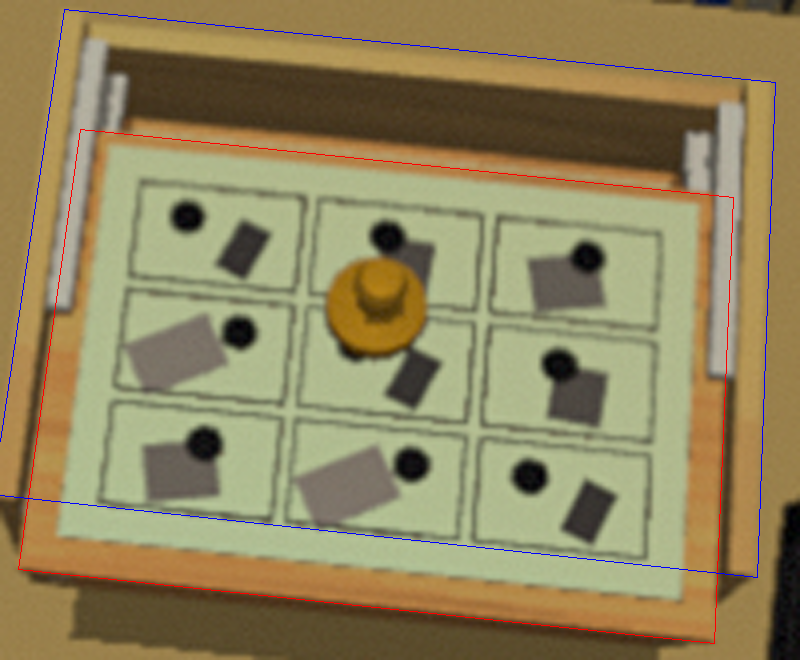

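The projected board outline fits the picture: front edge at x≈579, centre y≈-22, yaw about 0. That leaves about 43 mm of travel. I'll move to in front of it, staying high, and turn the jaws to lie along world y.

```bash
python3 -m creep '[[1,-3.4,-2.2,0,-5],[1,-6.7,-4.3,0,-10],[1,-10.1,-6.5,0,-15],[1,-13.4,-8.7,0,-20],[1,-16.8,-10.8,0,-24.9]]'
```

```text
time_s: 2.25
tool_pos: [328.5, 306.1, 237.9]
tcp_rot: [-0.006, 3.141, 0.0]
force: [1.0, 0.5, -0.7]
gripper_width: 91.7
```

```bash
python3 -m creep '[[1,-2.1,-3.3,0,0],[1,-4.2,-6.6,0,0],[1,-6.3,-9.9,0,0],[1,-8.4,-13.2,0,0],[1,-10.5,-16.5,0,0]]'; python3 -m creep '[[1,-2.1,-3.3,0,0],[1,-4.2,-6.6,0,0],[1,-6.3,-9.9,0,0],[1,-8.4,-13.2,0,0],[1,-10.2,-16.3,0,0]]'
```

```text
time_s: 2.75
tool_pos: [433.7, 140.9, 237.9]
tcp_rot: [0.0, 3.141, 0.0]
force: [0.6, 1.3, -1.4]
gripper_width: 92.1
time_s: 3.25
tool_pos: [535.8, -22.3, 237.7]
tcp_rot: [0.001, 3.141, 0.0]
force: [1.3, 0.1, 0.5]
gripper_width: 91.6
```

```bash
python3 -m creep '[[1,0,0,2.5,0],[1,0,0,5,0],[1,0,0,7.2,0],[1,0,0,8.6,0],[1,0,0,9.4,0]]'; python3 -m creep '[[1,-0.6,0,0,0],[1,-1.2,0,0,0],[1,-1.8,0,0,0],[1,-2.2,0,0,0],[1,-2.5,0,0,0]]'
python3 - <<'E'
from plant import imaging; import cv2
for c in('top','scene'):
    f=imaging.snapshot(c)['frame']
    f=f[50:260,200:460] if c=='top' else f[130:330,80:330]
    cv2.imwrite(f'pics/{c}1.png',cv2.resize(f,None,fx=2.8,fy=2.8))
E
```

```text
time_s: 3.75
tool_pos: [534.4, -20.6, 142.4]
tcp_rot: [-0.001, -3.14, -0.001]
force: [0.3, 0.7, 1.0]
gripper_width: 91.5
time_s: 4.25
tool_pos: [560.7, -20.6, 144.2]
tcp_rot: [0.0, 3.141, -0.0]
force: [0.1, 0.3, -1.0]
gripper_width: 91.9
```

View pics/top1.png

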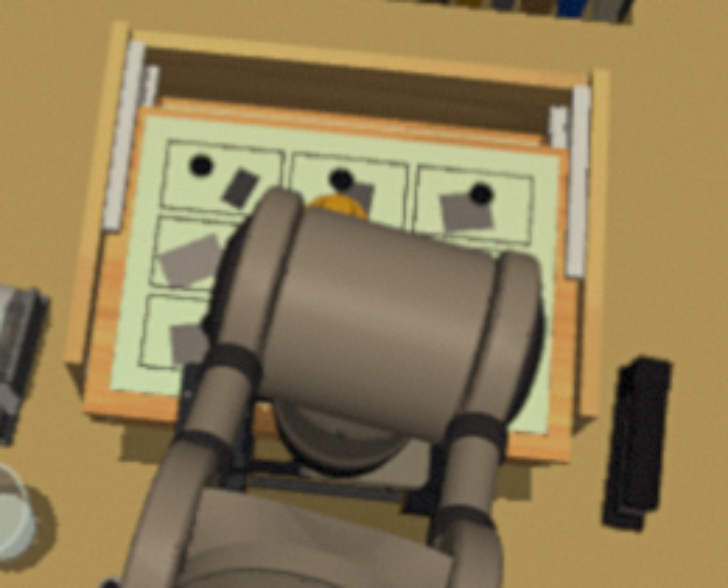

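View pics/scene1.png

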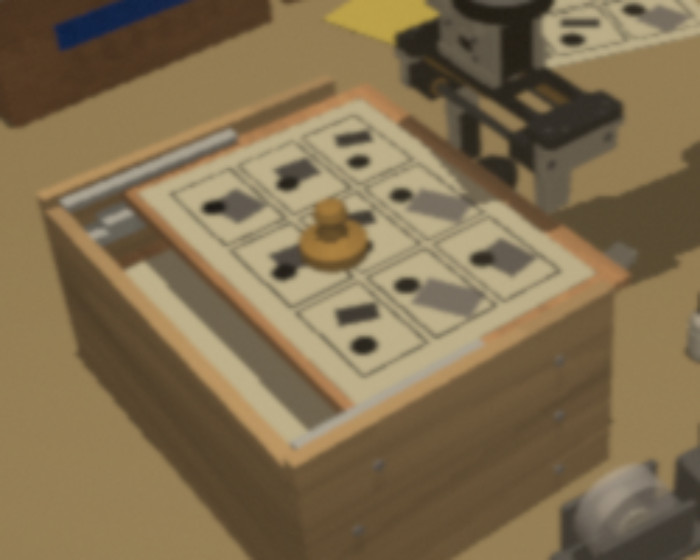

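The fingers are just in front of the board's edge (about (550,190) in the scene crop), with no contact yet and the paperweight standing. Now I'll push slowly.

```bash
python3 -m creep '[[1,-0.3,0,0,0],[1,-0.6,0,0,0],[1,-0.9,0,0,0],[1,-1.2,0,0,0],[1,-1.5,0,0,0]]'
```

```text
time_s: 4.85
tool_pos: [572.7, -20.4, 143.8]
tcp_rot: [0.0, -3.136, -0.001]
force: [-11.1, -0.6, 7.0]
gripper_width: 92.1
```

```bash
python3 -m creep '[[1,-0.3,0,0,0],[1,-0.6,0,0,0],[1,-0.9,0,0,0],[1,-1.2,0,0,0],[1,-1.5,0,0,0]]'
```

```text
time_s: 5.35
tool_pos: [587.8, -20.4, 143.8]
tcp_rot: [-0.0, -3.136, -0.001]
force: [-10.0, 0.4, 7.3]
gripper_width: 91.8
```

```bash
python3 -m creep '[[1,-0.3,0,0,0],[1,-0.6,0,0,0],[1,-0.9,0,0,0],[1,-1.2,0,0,0],[1,-1.4,0,0,0]]'
```

```text
time_s: 5.85
tool_pos: [602.0, -20.4, 143.8]
tcp_rot: [-0.0, -3.136, -0.001]
force: [-10.6, -0.1, 5.8]
gripper_width: 92.0
```

```bash
python3 -m creep '[[1,-0.2,0,0,0],[1,-0.4,0,0,0],[1,-0.6,0,0,0]]'
```

```text
time_s: 6.15
tool_pos: [608.4, -20.5, 143.7]
tcp_rot: [-0.001, -3.138, -0.001]
force: [-1.4, 0.9, -0.1]
gripper_width: 91.9
```

```bash
python3 -m creep '[[1,-0.2,0,0,0],[1,-0.3,0,0,0]]'
python3 - <<'E'
from plant import imaging,nets; import cv2
for c in('scene',):
    f=imaging.snapshot(c)['frame']
    for n in('board_left','board_right','board_rear','paperweight','board','board_face'):
        print(n,[([round(float(v)) for v in d['point']],round(d['p'],2)) for d in nets.landmark_of(c,n)[:1]])
    f=f[130:330,80:330]
    cv2.imwrite(f'pics/{c}2.png',cv2.resize(f,None,fx=2.8,fy=2.8))
E
```

```text
time_s: 6.35
tool_pos: [611.4, -20.4, 143.6]
tcp_rot: [0.0, -3.137, -0.001]
force: [-9.0, 0.2, 4.7]
gripper_width: 92.0
board_left [([626, 139, 143], 0.9)]
board_right [([626, -181, 139], 0.84)]
board_rear [([845, -22, 137], 0.81)]
paperweight [([768, -8, 152], 0.59)]
board [([623, -21, 139], 0.87)]
board_face [([625, -22, 138], 0.86)]
```

View pics/scene2.png

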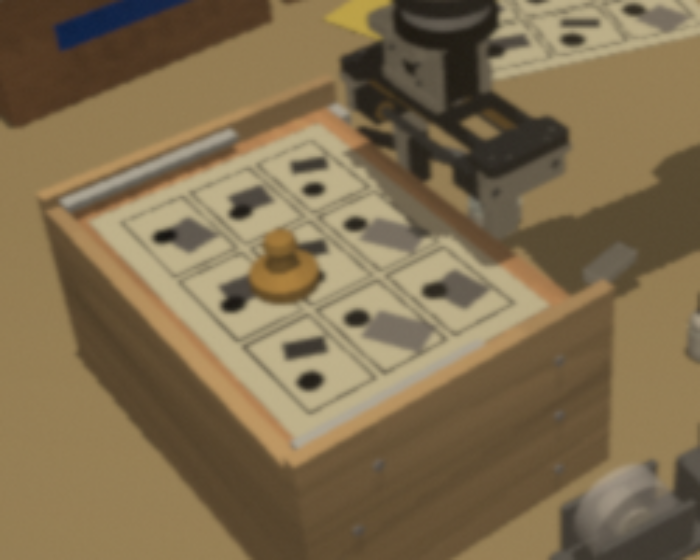

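The force fell at 6.15 s and the detections now put the board at about 139–140 mm, so it has dropped. The picture shows the board inside the rack with the paperweight standing near (283,265). I'll draw the hand back.

```bash
python3 -m creep '[[1,0.3,0,0,0],[1,0.8,0,0,0],[1,1.8,0,0,0],[1,3.5,0,0,0],[1,6,0,0,0]]'; python3 -m creep '[[1,2,0,-1,0],[1,4,0,-4,0],[1,6,0,-8,0],[1,8,0,-11,0],[1,10,0,-12,0]]';  python3 -m creep '[[1,3,3,0,0],[1,5,7,0,0],[1,6,11,0,0],[1,6,15,0,0],[1,6,18,0,0]]'
python3 - <<'E'
from plant import imaging,nets; import cv2
from h import *
for c in('scene','top'):
    s=imaging.snapshot(c);f=s['frame']
    for n in('board_left','board_right','board_rear','paperweight','board','tab'):
        print(c,n,[([round(float(v)) for v in d['point']],round(d['p'],2)) for d in nets.landmark_of(c,n)[:1]])
    f=f[130:330,80:330] if c=='scene' else f[50:260,200:460]
    cv2.imwrite(f'pics/{c}3.png',cv2.resize(f,None,fx=2.8,fy=2.8))
E
```

```text
time_s: 7.2
tool_pos: [553.2, -20.7, 143.6]
tcp_rot: [0.0, 3.14, -0.0]
force: [-0.0, -0.5, 0.3]
gripper_width: 91.6
time_s: 7.7
tool_pos: [453.5, -20.8, 267.0]
tcp_rot: [0.0, 3.135, -0.002]
force: [-0.2, -0.5, 0.1]
gripper_width: 91.6
time_s: 8.2
tool_pos: [392.5, 161.4, 264.2]
tcp_rot: [-0.001, 3.14, 0.001]
force: [-0.1, 0.0, 0.1]
gripper_width: 92.1
scene board_left [([624, 142, 143], 0.59)]
scene board_right [([627, -180, 140], 0.57)]
scene board_rear [([848, -23, 140], 0.92)]
scene paperweight [([773, -12, 148], 0.87)]
scene board [([621, -21, 138], 0.78)]
scene tab [([616, 139, 147], 0.91)]
top board_left [([626, 136, 138], 0.75)]
top board_right [([627, -180, 139], 0.58)]
top board_rear [([844, -22, 145], 0.63)]
top paperweight [([770, -11, 146], 0.6)]
top board [([621, -19, 138], 0.97)]
top tab [([612, 137, 145], 0.68)]
```

View pics/scene3.png

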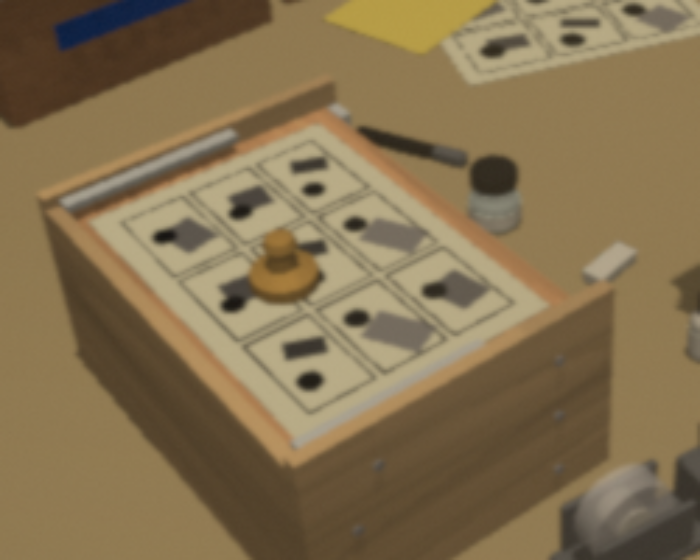

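View pics/top3.png

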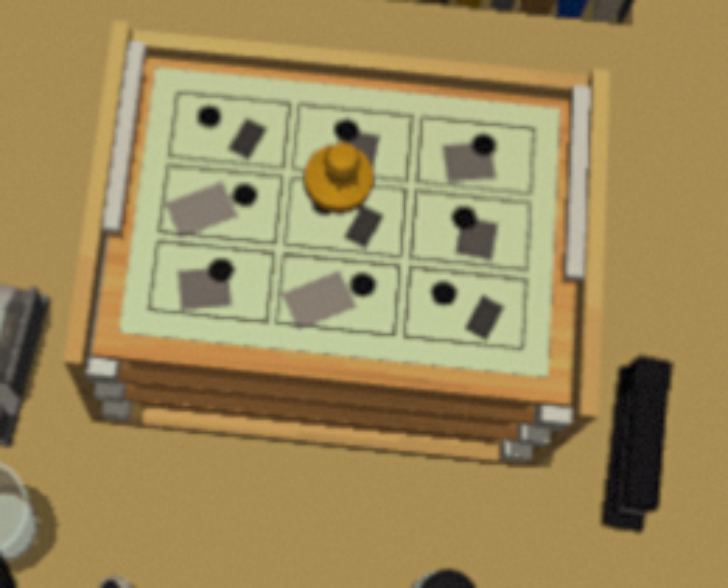

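Run:
```python
from h import *; from plant import imaging; import cv2
s=imaging.snapshot('scene');f=s['frame'];sc=4;cx,cy,w,h=90,155,200,150
im=cv2.resize(f[cy:cy+h,cx:cx+w],None,fx=sc,fy=sc,interpolation=cv2.INTER_CUBIC)
t=imaging.snapshot('top');g=t['frame'];ax,ay=225,55
im2=cv2.resize(g[ay:ay+150,ax:ax+200],None,fx=sc,fy=sc,interpolation=cv2.INTER_CUBIC)
for z,col in((149,(0,0,255)),(156,(255,0,0))):
    x=621.5;y0=-21
    P=np.array([[x,y0-165,z],[x,y0+165,z],[x+230,y0+165,z],[x+230,y0-165,z]],float)
    for I,S,o in((im,s,(cx,cy)),(im2,t,(ax,ay))):
        cv2.polylines(I,[((proj(S,P)-o+.5)*sc).astype(int).reshape(-1,1,2)],True,col,1)
cv2.imwrite('pics/o4.png',im);cv2.imwrite('pics/o5.png',im2)
```

```text
(no output)
```

View pics/o4.png

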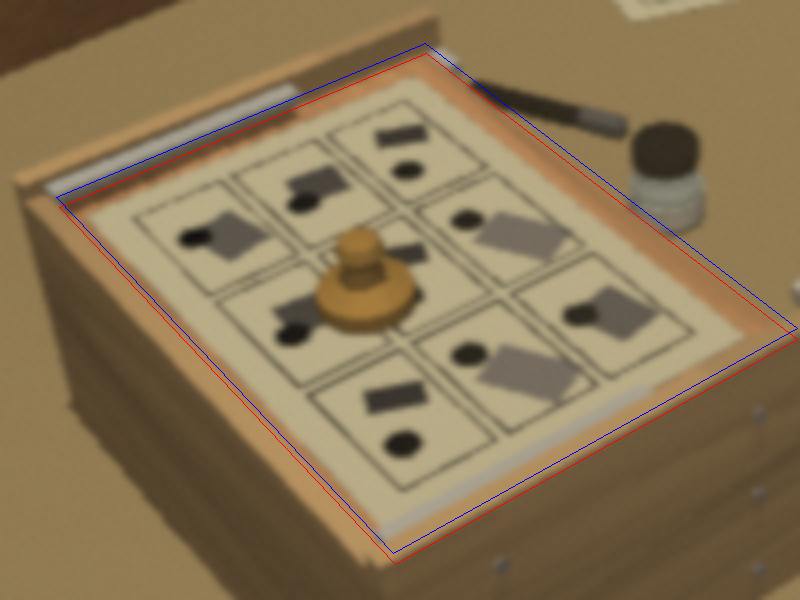

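View pics/o5.png

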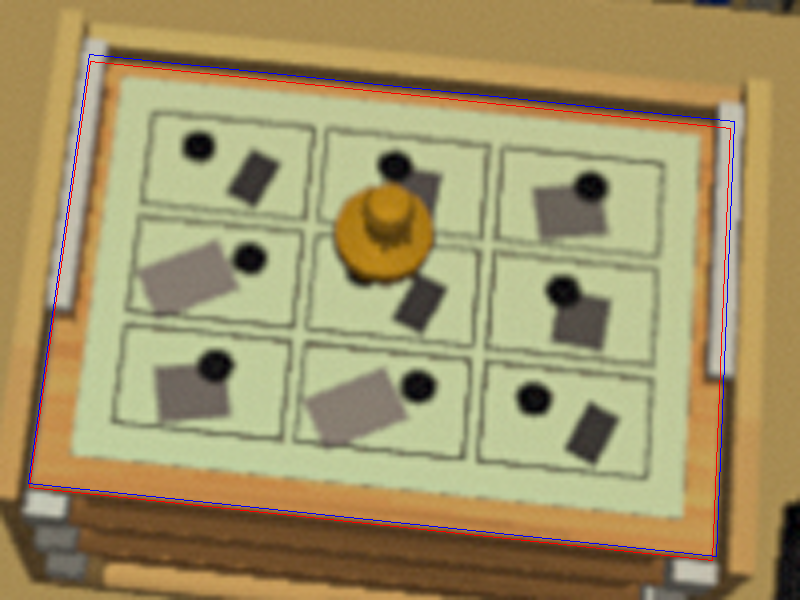

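The overlay for the dropped height (red) fits the board in both pictures, and the board lies behind both tabs. I'll hand the job in.

```bash
python3 -c "
from plant import job_done,get_obs
print(get_obs()['time_s'],get_obs()['force']);job_done()"
```

```text
9.0 [ 0.32347627  0.31446852 -0.32386825]
the job is handed in; nothing more can be done
```

The top board has been pushed home and the job is handed in, at about 9 s of the 35 s allowed. I pushed the front face with both open fingertips at about 30 mm/s. The wrist force readings stayed around 12–13 N and then fell away as the board dropped. I drew the hand back and clear.

**Board:** the last pictures show it behind both stop tabs at x ≈ 12 mm in the rack's frame. Detected underside heights averaged about 140 mm, and the outline drawn for the dropped height fits in both cameras. The one reading that disagreed was the rear edge in the top view, at 145 mm. The scene view gave 140 mm for the same point, and the difference is about the detector's error.

**Paperweight:** it stands upright on the page, about 150 mm behind the front edge.

**Other things:** I checked the stapler, marker, ink bottle, eraser and tape dispenser only by eye in the pictures, and they looked undisturbed. I did not re-measure any of them, and the cup and correction-fluid bottle were only partly in view. The robot was touching nothing, with the force reading near zero.

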